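Pack a tasting set in reverse order

TASK

Move the four jars from the rack into the four square cells of the packing box, in reverse order: the jar at the left end of the rack goes into the right-most cell, the next one into the cell to its left, and so on, with left and right as the robot sees them. Fill the longer, black-floored leftover space at the left end of the box with the wooden block, so that nothing can shift. Keep the jars upright all the way; at the end the jars and the block stand upright on the floor of the box.

Things in the scene. Friction and masses are not known exactly. Their poses are not given: they have to be found in the camera images.
- jar_red: loose round jar with a red screw lid and a white paper label, straight-sided, diameter 38 mm from bottom to lid, 70 mm tall (lid: top 18 mm), about 0.09 kg; origin at the centre of its underside, z up along the jar. It starts standing upright in the stand of its colour
- jar_yellow: loose round jar with a yellow screw lid and a white paper label, straight-sided, diameter 38 mm from bottom to lid, 70 mm tall (lid: top 18 mm), about 0.09 kg; origin at the centre of its underside, z up along the jar. It starts standing upright in the stand of its colour
- jar_green: loose round jar with a green screw lid and a white paper label, straight-sided, diameter 38 mm from bottom to lid, 70 mm tall (lid: top 18 mm), about 0.09 kg; origin at the centre of its underside, z up along the jar. It starts standing upright in the stand of its colour
- jar_blue: loose round jar with a blue screw lid and a white paper label, straight-sided, diameter 38 mm from bottom to lid, 70 mm tall (lid: top 18 mm), about 0.09 kg; origin at the centre of its underside, z up along the jar. It starts standing upright in the stand of its colour
- stand_red: fixed red square stand, 52 x 52 mm, 10 mm tall with a 3 mm floor and 3 mm rim; origin at the centre of its underside, 8 mm above the table. The four stands sit side by side, 58 mm apart, on one wooden rail and make up the rack; the row runs along the stands' y axis, +y to the robot's left; which colour is where changes every time
- stand_yellow: fixed yellow square stand, 52 x 52 mm, 10 mm tall with a 3 mm floor and 3 mm rim; origin at the centre of its underside, 8 mm above the table. The four stands sit side by side, 58 mm apart, on one wooden rail and make up the rack; the row runs along the stands' y axis, +y to the robot's left; which colour is where changes every time
- stand_green: fixed green square stand, 52 x 52 mm, 10 mm tall with a 3 mm floor and 3 mm rim; origin at the centre of its underside, 8 mm above the table. The four stands sit side by side, 58 mm apart, on one wooden rail and make up the rack; the row runs along the stands' y axis, +y to the robot's left; which colour is where changes every time
- stand_blue: fixed blue square stand, 52 x 52 mm, 10 mm tall with a 3 mm floor and 3 mm rim; origin at the centre of its underside, 8 mm above the table. The four stands sit side by side, 58 mm apart, on one wooden rail and make up the rack; the row runs along the stands' y axis, +y to the robot's left; which colour is where changes every time
- box: fixed open light-wood box, 62 (x) x 296 (y) mm, walls 32 mm tall, 5 mm thick, partitions 29 mm tall, 4.5 mm thick, inner floor 4 mm up; origin: centre of its underside; x away from the robot, y along it to the left. Four 52 x 52 mm jar cells centred at x = 0, y = -117, -60.5, -4, +52.5 mm; at the left (+y) end the black-floored leftover space, 52 (x) x 60 (y) mm, centred at y = +113 mm
- block: loose rounded wooden filler block, 42 (x) x 48 (y) x 62 (z) mm, about 0.07 kg, standing upright by itself on the table between rack and box; origin at the centre of its underside, z up. Upright, with its 48 mm side along the box's length, it fits the leftover space
Mind the look-alikes: they are no part of the job. Leave any orange or purple look-alike of the jar_green alone.

How it is judged:
By the outcome, as a careful person would: the job done as asked, in the order asked, and still so for the second after the job is handed in, with the robot touching nothing.
It also fails if it takes over 134 s, if anything falls off the work surface, if the arm or the gripper's body presses on something with over 40 N, if the wrist force passes 120 N, or if a joint passes its speed limit or range.

ROBOT

A 6-joint arm with a two-finger parallel gripper is mounted at the origin on a cart in front of the work surface, level with it; the furniture and walls round the work are solid. World frame = base frame: x ahead of the robot, y to its left, z up, the work surface at z = 0. Lengths are in m, angles in rad, forces in N, time in s.
With the tool pointing down it reaches from about 0.275 to 0.875 m from the base axis. Payload 12.5 kg.
Tool frame: the origin (TCP) lies on the centre line of the jaws, within the pads' length; the fingertips stand 14 mm ahead of it and the grasp point (between the pads) lies 5 mm behind it; z points along the fingers, y is the line along which they close (so a half turn about z gives the same grasp; the last joint's range is limited). The gripper opens to 85 mm and grips with 20 to 120 N. Pads are 22 mm wide; open, the fingers measure 114 mm over their backs; the gripper's body (76 mm by 85 mm) begins 54 mm behind the grasp point. The pads swing forward as they close: fully open they stand 13 mm farther back than shut.
Start: joints at [-0.085, 0.351, 1.652, -0, 1.139, -0.085], TCP at [0.55, 0, 0.245] pointing down, gripper open.
Joint ranges: [-2.75, 2.75], [-0.79, 2.1], [0.01, 2.65], [-1.57, 4.71], [0.07, 3.14], [-2.87, 2.87]. Speed limits (rad/s): [2.22, 2.22, 2.79, 3.14, 3.14, 3.14].

INTERFACE

Orientations are given as a rotation vector (axis times angle).
In Python, from bench import env gives the robot as it stands.
- The arm moves only by the shell command python3 -m crank 'ROWS' [OPENING]. ROWS is text: rows parted by semicolons, each of 6 numbers parted by spaces: the shift along the tool's x, y, z in units of 0.6 m (1.0 is 0.6 m), then the turn, a rotation vector about the tool's x, y, z in units of 2 pi rad (1.0 is 2 pi rad). In form: tx ty tz ax ay az; .... A call has 1 to 8 rows; each row is the pose to reach, as a shift and turn from the pose commanded when the call began, along the tool's axes at that moment, turning the shorter way round; what a row does not reach only later rows make up. A row lasts 1/8 s, in which the tool goes at most 62.5 mm and 10.7 degrees, less where a joint would pass 70% of its speed; a pose out of reach is approached as far as the arm can. A call with a number of a shift or a turn outside -1 to 1 is refused whole. A call with a gripper value outside its range is refused whole. OPENING is the closure in counts, from 0 (fully open) to 255 (shut), set as the call begins (- or left out, the last holds). The fingers move at their own pace and stop on an object; the grip force is fixed at half the most. Time passes only in rows, so rows that repeat a pose let the fingers close. It gives the time, the measured TCP pose, the force, the opening and the grip force at its end, in the units of the state.
- env.sense(): the state, without advancing time (a new reading comes with each control period).
- env.read_camera(name): name is "scene" or "side" or "wrist"; returns a dict with "frame" (400x640x3 uint8, red, green, blue), "vertical_fov" (degrees; the focal length in pixels is half the picture's height over the tangent of half this angle, whatever the lens; pixels are square), "cx", "cy" (the principal point, pixels), "xyz" and "orientation" of the camera in the world; the wrist camera has in their place "tool_from_camera" (4x4, takes a point from camera to tool coordinates, whose origin is the TCP and whose axes are the flange's). Camera axes: x right, y down, z forward; pixel columns grow to the right and rows downward; lengths in m; the calibration is good to about 2 mm. A picture is of the moment at which its call begins: read the wrist's pose just before it. There is no depth.
- env.sign_off(): hands the job in; it is judged then, once.
The state is a dict: "clock": time; "qpos": joint angles; "joint_velocities": joint speeds; "effort": joint torques, N m; "position": TCP position; "tcp_rot": TCP orientation; "force": force on the tool from outside, world axes, zero at the start; "ft_torque": the same for the moment, N m; "grip_width": opening from 0.0 (shut) to 1.0 (fully open); "gripper_force": force on a finger pad.
Only numpy, scipy, OpenCV 4.12 (cv2) and the standard library are available. Lean on these libraries where they do the work, as an engineer would, in place of code of your own. Each camera call takes 0.05 s, during which the arm holds its last target. There are 200 camera calls.

## Working session

There is one attempt and no reset: what is moved stays moved. The work goes in short steps, Python scripts to look and compute and a shell command to move; the robot and the scene stay as the last step left them, time stands still between calls to the robot, and variables do not carry over. Pictures are saved under pics/ and viewed, at most 14 in all, crops included, and the job is handed in when it is done.

```bash
ls; mkdir -p pics; python3 - <<'E'
from bench import env
import cv2
s=env.sense();print(s['clock'],s['position'],s['tcp_rot'],s['grip_width'])
for n in ("scene","side","wrist"):
    c=env.read_camera(n);cv2.imwrite(f"pics/{n}0.png",c["frame"][:,:,::-1])
    print(n,{k:v for k,v in c.items() if k!="frame"})
E
```

```text
pics
0.0 [5.49690839e-01 7.37323524e-05 2.44769636e-01] [-2.22077174e+00 -2.22089837e+00  1.12015908e-03] 1.0018446001450931
scene {'vertical_fov': 51.73844410909774, 'cx': 313.97038789285097, 'cy': 198.15769904359257, 'xyz': array([ 0.26681632, -0.78122038,  0.63005765]), 'orientation': array([-2.17938675,  0.57448152, -0.27115252])}
side {'vertical_fov': 45.78012745638152, 'cx': 316.93334382606525, 'cy': 205.11594603030173, 'xyz': array([ 0.32494783, -1.07852709,  0.8563593 ]), 'orientation': array([-2.24744062,  0.31970031, -0.17588355])}
wrist {'vertical_fov': 69.56366443533797, 'cx': 317.4341104722802, 'cy': 205.12132847651117, 'tool_from_camera': array([[ 3.48251508e-04, -9.47145592e-01, -3.20803844e-01,
         8.19474493e-02],
       [ 9.99999810e-01,  1.66715572e-04,  5.93345518e-04,
         5.21534375e-05],
       [-5.08501596e-04, -3.20803989e-01,  9.47145470e-01,
        -1.27270126e-01],
       [ 0.00000000e+00,  0.00000000e+00,  0.00000000e+00,
         1.00000000e+00]])}
```

View pics/scene0.png

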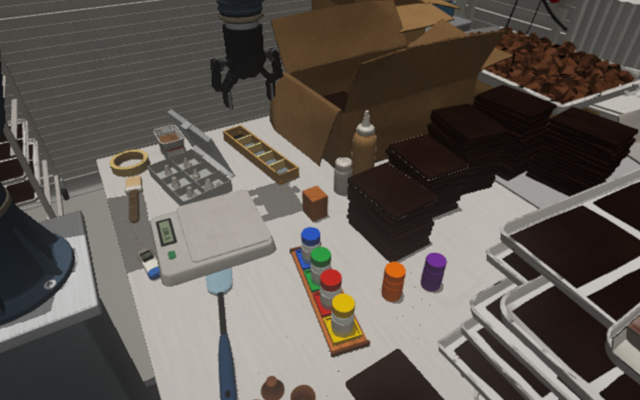

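View pics/side0.png

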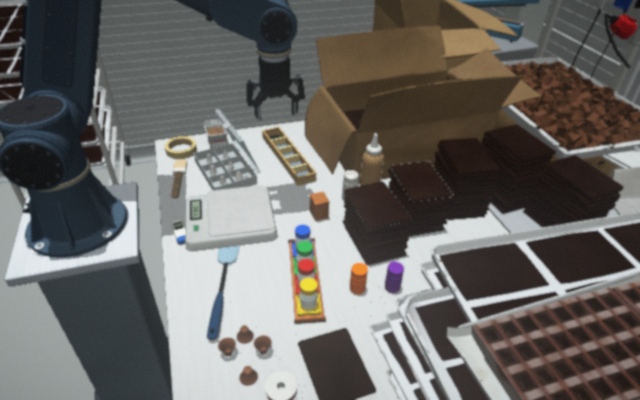

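View pics/wrist0.png

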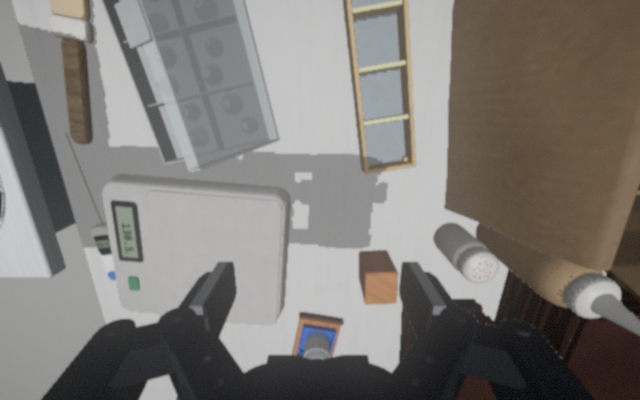

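Seen in the pictures:
- **Scene, lids:** blue (310,235), green (320,255), red (331,277), yellow (343,303). Blue is at the left end, because +y is farther from the camera.
- **Scene, other items:** block (315,203), packing box (260,150).
- **Look-alikes to leave alone:** orange (394,280) and purple (433,270). The glass shaker (343,175) and the muffin tray (190,175) aren't part of the job either.
- **Mapping:** blue→-117, green→-60.5, red→-4, yellow→+52.5.

```bash
cat > h.py <<'E'
import numpy as np, cv2
from scipy.spatial.transform import Rotation as R
from bench import env
def cam(n):
    s=env.sense(); c=env.read_camera(n)
    if n=="wrist":
        T=np.eye(4);T[:3,:3]=R.from_rotvec(s['tcp_rot']).as_matrix();T[:3,3]=s['position']
        T=T@c['tool_from_camera'];M,o=T[:3,:3],T[:3,3]
    else: M,o=R.from_rotvec(c['orientation']).as_matrix(),c['xyz']
    f=200/np.tan(np.radians(c['vertical_fov']/2))
    return c['frame'],(f,c['cx'],c['cy'],M,o)
def ray(k,uv):
    f,cx,cy,M,o=k; d=M@np.array([(uv[0]-cx)/f,(uv[1]-cy)/f,1]); return o,d/np.linalg.norm(d)
def plane(k,uv,z):
    o,d=ray(k,uv); return o+d*(z-o[2])/d[2]
def tri(*rs):
    A=sum(np.eye(3)-np.outer(d,d) for o,d in rs); b=sum((np.eye(3)-np.outer(d,d))@o for o,d in rs)
    return np.linalg.solve(A,b)
HUE=dict(red=(174,6),yellow=(22,34),green=(50,85),blue=(100,125))
def blobs(img,col,amin=30,smin=130):
    h=cv2.cvtColor(img,cv2.COLOR_RGB2HSV); a,b=HUE[col]; H=h[...,0]
    m=((H>=a)&(H<=b) if a<b else (H>=a)|(H<=b))&(h[...,1]>smin)&(h[...,2]>60)
    n,_,st,ce=cv2.connectedComponentsWithStats(m.astype(np.uint8))
    return [(ce[i].round(1).tolist(),st[i].tolist()) for i in range(1,n) if st[i,4]>=amin]
E
python3 - <<'E'
from h import *
K={}
for n in("scene","side"):
    im,k=cam(n);K[n]=k
    for c in HUE: print(n,c,[ (b[0],b[1][:],plane(k,b[0],.072).round(3).tolist()) for b in blobs(im,c)])
k=K["scene"]
for t,uv,z in(("block top",(315,193),.062),("block base front",(318,220),0),("box near-right",(290,181),0.0),("box nr rim",(297,163),.032),("box far-left rim",(229,127),.032),("card",(323,160),0),("card left",(275,130),0)): print(t,plane(k,uv,z).round(3))
im,k=cam("wrist")
for uv,z in(((363,170),.032),((414,163),.032),((350,5),.032),((409,5),.032),((447,205),0.05),((447,205),0.2)): print(uv,plane(k,uv,z).round(3))
im,_=cam("scene");cv2.imwrite("pics/crop.png",cv2.resize(im[110:360,210:450,::-1],None,fx=2.4,fy=2.4,interpolation=2))
E
```

```text
scene red [([330.4, 279.5], [320, 269, 21, 22, 365], [0.523, -0.379, 0.072]), ([320.6, 305.0], [313, 291, 18, 26, 164], [0.481, -0.417, 0.072])]
scene yellow [([342.7, 304.2], [332, 294, 23, 24, 399], [0.514, -0.433, 0.072]), ([341.7, 331.4], [323, 316, 39, 29, 354], [0.485, -0.476, 0.072])]
scene green [([320.2, 254.2], [311, 247, 19, 15, 224], [0.538, -0.317, 0.072]), ([310.4, 280.6], [304, 269, 16, 22, 105], [0.492, -0.363, 0.072])]
scene blue [([310.4, 233.9], [302, 228, 18, 13, 199], [0.549, -0.26, 0.072]), ([301.4, 259.4], [296, 249, 14, 20, 100], [0.502, -0.311, 0.072]), ([153.4, 271.7], [148, 267, 11, 10, 63], [0.258, -0.207, 0.072])]
side red [([625.6, 25.2], [613, 14, 24, 25, 358], [2.484, 0.75, 0.072]), ([305.6, 265.2], [298, 259, 16, 13, 170], [0.525, -0.374, 0.072]), ([296.6, 285.2], [295, 276, 5, 18, 53], [0.491, -0.425, 0.072])]
side yellow [([308.1, 285.4], [300, 278, 17, 16, 215], [0.514, -0.432, 0.072]), ([308.2, 307.2], [296, 294, 25, 21, 204], [0.499, -0.488, 0.072])]
side green [([304.5, 246.7], [297, 242, 15, 11, 128], [0.539, -0.317, 0.072])]
side blue [([302.2, 230.4], [296, 225, 14, 12, 128], [0.548, -0.261, 0.072]), ([180.7, 239.2], [178, 237, 7, 6, 30], [0.263, -0.214, 0.072]), ([294.3, 249.7], [293, 243, 4, 13, 34], [0.513, -0.32, 0.072])]
block top [ 0.628 -0.139  0.062]
block base front [ 0.623 -0.161  0.   ]
box near-right [0.636 0.008 0.   ]
box nr rim [0.67  0.031 0.032]
box far-left rim [0.583 0.305 0.032]
card [0.761 0.052 0.   ]
card left [0.718 0.273 0.   ]
(363, 170) [0.605 0.011 0.032]
(414, 163) [0.665 0.02  0.032]
(350, 5) [0.583 0.18  0.032]
(409, 5) [0.642 0.18  0.032]
(447, 205) [ 0.703 -0.027  0.05 ]
(447, 205) [0.632 0.024 0.2  ]
```

View pics/crop.png

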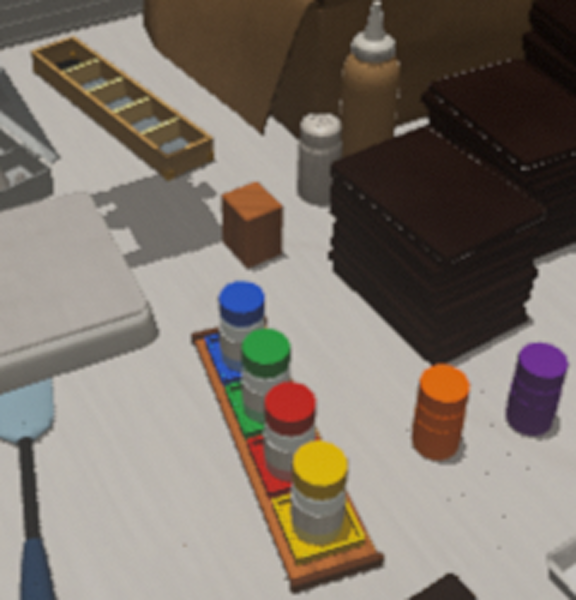

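Crop confirms it: jar order blue, green, red, yellow from the left, and orange and purple stand apart. The cardboard flap next to the box could be in the way, so I'll check its height before reaching there.

```bash
python3 - <<'E'
from h import *
im,_=cam("scene");a=cv2.resize(im[0:180,180:500,::-1],None,fx=2.4,fy=2.4,interpolation=2)
cv2.imwrite("pics/card.png",a)
_,kw=cam("wrist");_,ks=cam("scene");_,kd=cam("side")
f,cx,cy,M,o=ks
for z in(0.05,.1,.15,.2,.25,.3):
    p=plane(kw,(447,205),z)
    out=[]
    for k in(ks,kd):
        f,cx,cy,M,o=k;q=M.T@(p-o);out.append((q[:2]/q[2]*f+[cx,cy]).round())
    print(z,p.round(3),out)
E
```

```text
0.05 [ 0.703 -0.027  0.05 ] [array([319., 164.]), array([332., 173.])]
0.1 [ 0.68 -0.01  0.1 ] [array([307., 147.]), array([323., 157.])]
0.15 [0.656 0.007 0.15 ] [array([295., 128.]), array([314., 140.])]
0.2 [0.632 0.024 0.2  ] [array([282., 108.]), array([304., 122.])]
0.25 [0.608 0.041 0.25 ] [array([268.,  87.]), array([294., 104.])]
0.3 [0.584 0.057 0.3  ] [array([253.,  65.]), array([283.,  85.])]
```

View pics/card.png

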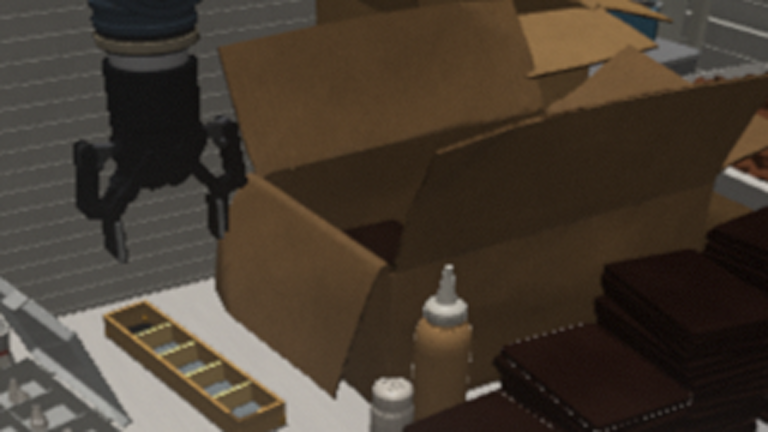

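The flap's lower edge is at about x=0.70, z=0.05, and it leans away above that. It clears the box if I release with a limited opening. Next I'll hover over blue and refine.

```bash
python3 -m crank '-0.2 0 0 0 0 0; -0.433 0 0 0 0 0; -0.433 0 0.1 0 0 0; -0.433 0 0.1 0 0 0; -0.433 0 0.1 0 0 0; -0.433 0 0.1 0 0 0; -0.433 0 0.1 0 0 0' 0; python3 - <<'E'
from h import *
s=env.sense();print(s['position'],s['tcp_rot'])
im,k=cam("wrist");cv2.imwrite("pics/w1.png",im[:,:,::-1])
for c in HUE: print(c,[(b[0],b[1],plane(k,b[0],.081).round(3).tolist()) for b in blobs(im,c,100)])
E
```

```text
clock: 1.42
position: [0.5504, -0.2587, 0.186]
tcp_rot: [2.22, 2.222, 0.001]
force: [-0.3, -0.0, 0.2]
grip_width: 1.002
gripper_force: 0.0
[ 0.5504196  -0.2586575   0.18603049] [2.21998856e+00 2.22202276e+00 6.78674034e-04]
red [([278.3, 278.4], [273, 263, 11, 37, 153], [0.514, -0.328, 0.081]), ([291.7, 320.7], [274, 306, 37, 30, 857], [0.525, -0.376, 0.081])]
yellow [([270.8, 319.8], [267, 304, 9, 33, 108], [0.505, -0.375, 0.081])]
green []
blue [([313.0, 205.6], [290, 169, 48, 65, 1659], [0.547, -0.256, 0.081])]
```

View pics/w1.png

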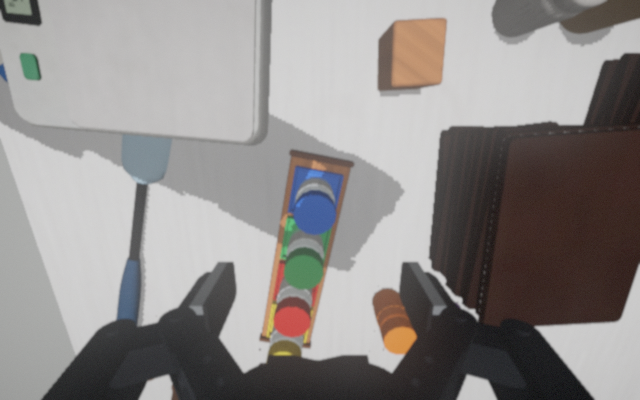

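Blue lid is at (315,210), central between the jaws; the orange look-alike at (393,320) is clear of the fingers. Now descend and grip blue.

```bash
python3 -m crank '-0.003 -0.002 0.09 0 0 0; -0.003 -0.002 0.15 0 0 0; -0.003 -0.002 0.19 0 0 0; -0.003 -0.002 0.205 0 0 0; -0.003 -0.002 0.205 0 0 0' 40
python3 -m crank '0 0 0 0 0 0; 0 0 0 0 0 0; 0 0 0 0 0 0; 0 0 0 0 0 0; 0 0 0 0 0 0; 0 0 0 0 0 0; 0 0 0 0 0 0' 255
```

```text
clock: 2.1
position: [0.5492, -0.2611, 0.0629]
tcp_rot: [2.22, 2.222, 0.0]
force: [0.9, -0.2, 0.0]
grip_width: 0.84
gripper_force: 0.0
clock: 2.98
position: [0.5492, -0.2618, 0.0635]
tcp_rot: [2.221, 2.22, 0.001]
force: [-1.3, 0.9, 5.6]
grip_width: 0.43
gripper_force: 59.3
```

```bash
python3 -m crank '0 0 -0.1 0 0 0; 0 0 -0.2 0 0 0; 0.1 0.02 -0.3 0 0 0; 0.2 0.04 -0.3125 0 0 0; 0.3 0.06 -0.3125 0 0 0; 0.4 0.07 -0.3125 0 0 0; 0.5 0.085 -0.3125 0 0 0; 0.585 0.085 -0.3125 0 0 0'
python3 -m crank '0 0 0 0 0 0; 0 0 0 0 0 0; 0 0 0 0 0 0'; python3 - <<'E'
from h import *
im,k=cam("wrist");cv2.imwrite("pics/w2.png",im[:,:,::-1])
np.save("k2.npy",np.array([k[0],k[1],k[2],*k[3].ravel(),*k[4]]))
E
```

```text
clock: 3.98
position: [0.5998, 0.0903, 0.2504]
tcp_rot: [2.221, 2.221, 0.001]
force: [1.1, -0.7, -1.2]
grip_width: 0.429
gripper_force: 60.2
clock: 4.35
position: [0.5998, 0.0871, 0.25]
tcp_rot: [2.223, 2.22, 0.0]
force: [-0.7, -0.5, -1.1]
grip_width: 0.43
gripper_force: 60.2
```

View pics/w2.png

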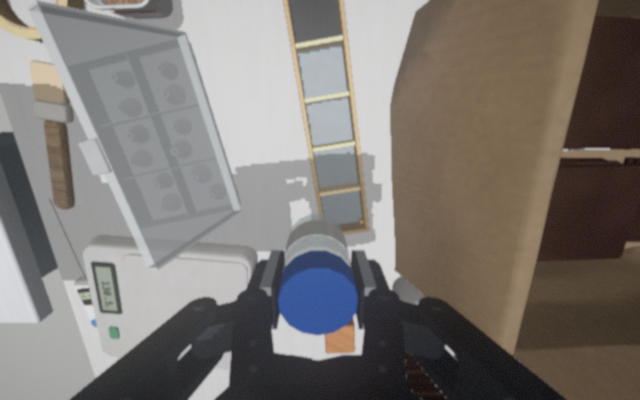

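The box shows clearly. Partition tops run (295,47)–(343,38), (303,101)–(350,94), (312,151)–(355,145) and (320,193)–(359,187). The black space is at the top around (315,18), and the right end is at (367,229). Fitting the pose from these.

```bash
cat > fit.py <<'E'
from h import *
a=np.load("k2.npy");k=(a[0],a[1],a[2],a[3:12].reshape(3,3),a[12:])
L=[80.75,24.25,-32.25,-88.75]
P=[((295,47),(343,38)),((303,101),(350,94)),((312,151),(355,145)),((320,193),(359,187))]
im=cv2.imread("pics/w2.png");h=cv2.cvtColor(im,cv2.COLOR_BGR2HSV)
src,dst=[],[]
for l,(p,q) in zip(L,P):
    # refine: yellow mask within a strip
    st=np.zeros(im.shape[:2],np.uint8);cv2.line(st,p,q,1,11)
    m=(st>0)&(h[...,0]>20)&(h[...,0]<35)&(h[...,1]>40)&(h[...,2]>150)
    y,x=np.nonzero(m);c=(x.mean(),y.mean());e=((p[0]+q[0])/2,(p[1]+q[1])/2)
    w=plane(k,e,.031);w2=plane(k,c,.031);print(l,len(x),np.round(c,1),e,w.round(4),w2.round(4))
    src.append([0,l/1000]);dst.append(w[:2])
src,dst=np.array(src),np.array(dst)
d=np.polyfit(src[:,1],dst,1);print(d, "yaw",np.degrees(np.arctan2(-d[0,0],d[0,1])),"scale",np.linalg.norm(d[0]))
u=d[0]/np.linalg.norm(d[0]);c=dst.mean(0)-u*src[:,1].mean()
for n,l in zip("blue green red yellow block".split(),(-117,-60.5,-4,52.5,113)): print(n,(c+u*l/1000).round(4))
E
python3 fit.py
```

```text
80.75 109 [320.1  42.7] (319.0, 42.5) [0.6019 0.2347 0.031 ] [0.6031 0.2345 0.031 ]
24.25 12 [326.5  97.2] (326.5, 97.5) [0.6104 0.1797 0.031 ] [0.6104 0.18   0.031 ]
-32.25 74 [334.5 144.3] (333.5, 148.0) [0.6192 0.1234 0.031 ] [0.6204 0.1277 0.031 ]
-88.75 18 [338.4 191.2] (339.5, 190.0) [0.6276 0.0716 0.031 ] [0.6262 0.07   0.031 ]
[[-0.1519107   0.9655839 ]
 [ 0.61419145  0.15621307]] yaw 8.940786982362324 scale 0.977460548565215
blue [0.6324 0.0407]
green [0.6236 0.0965]
red [0.6148 0.1524]
yellow [0.606  0.2082]
block [0.5966 0.2679]
```

```bash
python3 - <<'E'
from h import *
im=cv2.imread("pics/w2.png").astype(int)
f=lambda v:319+ (v-42.5)*(20.5/147.5)
for off in (6,):
  b=[int((im[v,round(f(v))+off-6:round(f(v))+off+7,2]-im[v,round(f(v))+off-6:round(f(v))+off+7,0]).mean()) for v in range(30,240)]
for i in range(0,210,10): print(30+i,b[i:i+10])
a=np.load("k2.npy");k=(a[0],a[1],a[2],a[3:12].reshape(3,3),a[12:])
print(plane(k,(367,229),.032),a[12:],[plane(k,(f(v),v),.031)[1].round(4) for v in(40,100,150,190)])
E
python3 - <<'E'
import cv2
im=cv2.imread("pics/w2.png");cv2.imwrite("pics/w2c.png",cv2.resize(im[0:245,270:390],None,fx=2.4*1,fy=2.4,interpolation=2))
E
```

```text
30 [0, 0, 0, 0, 0, 0, 4, 13, 24, 30]
40 [31, 32, 33, 31, 26, 21, 13, 2, -6, -10]
50 [-11, -11, -12, -12, -11, -12, -12, -12, -11, -11]
60 [-11, -12, -11, -11, -11, -12, -11, -11, -11, -12]
70 [-11, -11, -11, -11, -11, -11, -11, -11, -11, -11]
80 [-11, -11, -11, -11, -11, -11, -12, -12, -12, -11]
90 [-11, -11, -7, 3, 16, 26, 29, 28, 20, 5]
100 [-7, -10, -11, -12, -11, -11, -11, -11, -11, -11]
110 [-11, -11, -12, -12, -12, -12, -12, -11, -11, -11]
120 [-11, -11, -11, -11, -11, -12, -12, -12, -11, -11]
130 [-11, -11, -11, -11, -11, -11, -11, -11, -11, -11]
140 [-7, 2, 16, 29, 32, 31, 26, 14, 0, -8]
150 [-11, -11, -11, -10, -8, -7, -8, -7, -7, -7]
160 [-7, -8, -7, -7, -7, -7, -8, -8, -8, -8]
170 [-8, -8, -8, -8, -8, -8, -8, -8, -7, -8]
180 [-8, -7, -5, 3, 14, 23, 27, 30, 35, 41]
190 [42, 34, 18, 2, -6, -8, -8, -9, -8, -8]
200 [-8, -8, -8, -8, -8, -8, -8, -8, -8, -8]
210 [-8, -8, -8, -9, -8, -8, -8, -8, -8, -8]
220 [-7, -4, 4, 14, 21, 23, 22, 22, 24, 27]
230 [34, 39, 36, 24, 9, 2, 0, 0, 0, 0]
[0.66457698 0.019115   0.032     ] [0.59996486 0.16902381 0.37721675] [np.float64(0.237), np.float64(0.1771), np.float64(0.1211), np.float64(0.0716)]
```

View pics/w2c.png

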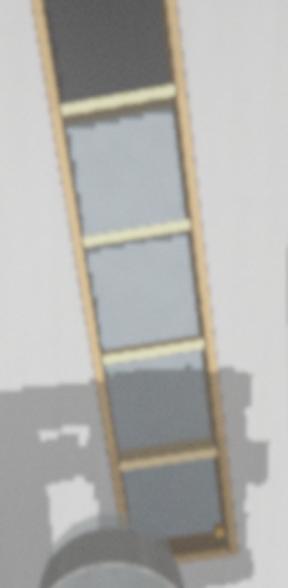

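```bash
python3 - <<'E'
from h import *
a=np.load("k2.npy");k=(a[0],a[1],a[2],a[3:12].reshape(3,3),a[12:])
f=lambda v:319+ (v-42.5)*(20.5/147.5)
l=np.array([80.75,24.25,-32.25,-88.75,-145.5])/1000
for z in(.031,):
    W=np.array([plane(k,(f(v),v),z)[:2] for v in(42,97.3,145.7,191,232.5)])
    d=np.polyfit(l,W,1);u=d[0]/np.linalg.norm(d[0]);c=W.mean(0)-u*l.mean()
    print(np.linalg.norm(d[0]),np.degrees(np.arctan2(-u[0],u[1])),(W-c-np.outer(l,u)).round(4).tolist())
    for n,q in zip("blue green red yellow block".split(),(-117,-60.5,-4,52.5,113)): print(n,(c+u*q/1000).round(4))
E
```

```text
0.9889776664499712 8.943986107613021 [[0.0002, -0.0016], [0.0002, -0.001], [-0.0002, 0.001], [-0.0002, 0.001], [-0.0001, 0.0005]]
blue [0.6324 0.0414]
green [0.6236 0.0972]
red [0.6148 0.153 ]
yellow [0.606  0.2088]
block [0.5966 0.2686]
```

```bash
python3 -m crank '-0.0785 0.054 0 0 0 0; -0.0785 0.054 0.1 0 0 0; -0.0785 0.054 0.2 0 0 0; -0.0785 0.054 0.27 0 0 0; -0.0785 0.054 0.27 0 0 0; -0.0785 0.054 0.27 0 0 0'
python3 - <<'E'
from h import *
im,k=cam("scene");cv2.imwrite("pics/s2.png",cv2.resize(im[80:220,200:360,::-1],None,fx=4,fy=4,interpolation=2))
E
```

```text
clock: 5.15
position: [0.6332, 0.0407, 0.0898]
tcp_rot: [2.221, 2.219, 0.003]
force: [0.7, -0.0, -0.1]
grip_width: 0.428
gripper_force: 60.4
```

View pics/s2.png

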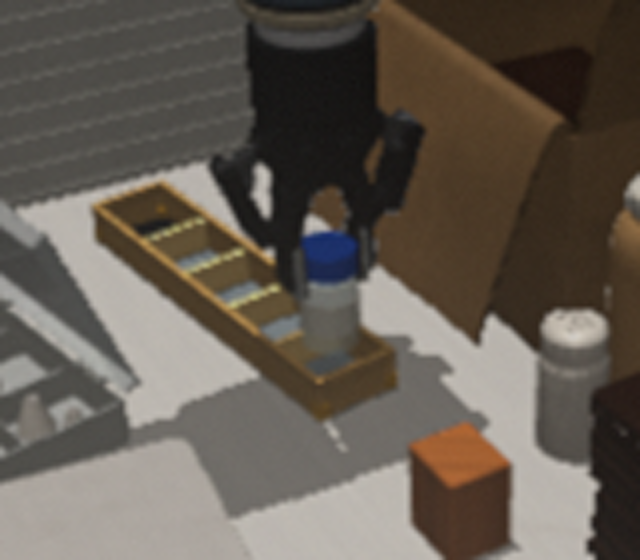

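```bash
python3 - <<'E'
from h import *
im,k=cam("scene");f,cx,cy,M,o=k
def pr(p): q=M.T@(np.array(p)-o); return (q[:2]/q[2]*f+[cx,cy]).round(1)
print(plane(k,(280,175.5),.032),plane(k,(299,168),.032))
u=np.array([-.1555,.9878]);v=np.array([.9878,.1555]);c=np.array([.6324,.0414])+u*.117
for a,b in((-.031,-.148),(.031,-.148),(-.031,.148),(.031,.148)): print((c+a*v+b*u).round(4),pr([*(c+a*v+b*u),.032])*4-[800,320])
print(pr([.6324,.0414,.037])*4-[800,320],pr([.6324,.0414,.107])*4-[800,320])
E
```

```text
[0.60624874 0.00177525 0.032     ] [0.66332134 0.00766906 0.032     ]
[0.6066 0.006 ] [317.6 378.4]
[0.6678 0.0156] [396.4 344. ]
[0.5606 0.2983] [ 90.4 199.2]
[0.6218 0.308 ] [163.2 174. ]
[329.6 333.6] [323.6 239.6]
```

```bash
python3 -m crank '0 0 0.03 0 0 0; 0 0 0.05 0 0 0; 0 0 0.055 0 0 0; 0 0 0.055 0 0 0'
python3 -m crank '0 0 0 0 0 0; 0 0 0 0 0 0; 0 0 0 0 0 0; 0 0 0 0 0 0' 100
python3 -m crank '0 0 -0.03 0 0 0; 0 0 -0.1 0 0 0; 0 0 -0.2 0 0 0; 0 0 -0.24 0 0 0; 0 0 -0.24 0 0 0; 0 0 -0.24 0 0 0'
```

```text
clock: 5.75
position: [0.6311, 0.0413, 0.0558]
tcp_rot: [-2.22, -2.22, 0.004]
force: [-14.1, -1.1, 23.3]
grip_width: 0.428
gripper_force: 62.6
clock: 6.25
position: [0.6321, 0.0412, 0.0545]
tcp_rot: [-2.221, -2.221, 0.0]
force: [0.1, -0.0, -0.7]
grip_width: 0.609
gripper_force: 0.0
clock: 7.0
position: [0.6317, 0.0412, 0.1982]
tcp_rot: [-2.221, -2.221, 0.001]
force: [0.0, 0.3, -0.8]
grip_width: 0.611
gripper_force: 0.0
```

```bash
python3 -m crank '-0.1 0 0 0 0 0; -0.2 -0.04 0 0 0 0; -0.3 -0.08 0 0 0 0; -0.4 -0.12 0 0 0 0; -0.5 -0.158 0 0 0 0; -0.597 -0.158 0 0 0 0; -0.597 -0.158 0 0 0 0; -0.597 -0.158 0 0 0 0' 55
python3 - <<'E'
from h import *
im,k=cam("wrist");cv2.imwrite("pics/w3.png",im[:,:,::-1]);print(env.sense()['position'])
for c in HUE: print(c,[(b[0],b[1],plane(k,b[0],.081).round(3).tolist()) for b in blobs(im,c,100)])
E
```

```text
clock: 8.0
position: [0.5369, -0.3166, 0.1975]
tcp_rot: [-2.22, -2.219, 0.0]
force: [-0.2, 0.3, 0.5]
grip_width: 0.787
gripper_force: 0.0
[ 0.53714776 -0.31603035  0.19781897]
red [([293.0, 220.5], [289, 213, 11, 18, 123], [0.515, -0.332, 0.081]), ([305.3, 263.9], [288, 248, 36, 32, 863], [0.525, -0.377, 0.081])]
yellow [([282.1, 273.1], [277, 258, 10, 35, 120], [0.503, -0.387, 0.081]), ([295.9, 312.1], [280, 298, 33, 30, 785], [0.515, -0.432, 0.081])]
green []
blue [([326.2, 145.3], [302, 127, 49, 36, 1212], [0.544, -0.264, 0.081])]
```

View pics/w3.png

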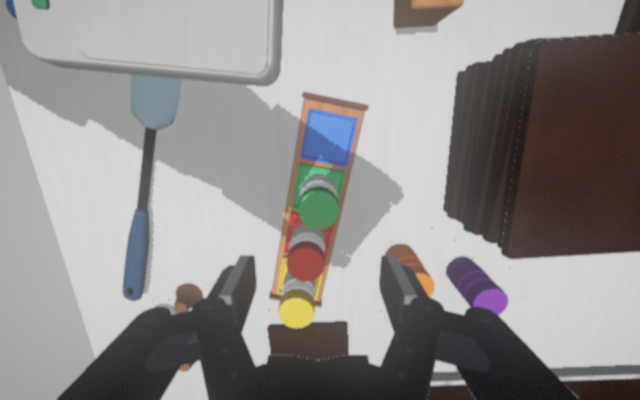

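The blue stand is empty and the green lid at (320,205) lies on the jaw centre line. Red and yellow match the stereo positions. Gripping green.

```bash
python3 -m crank '0 0.001 0.09 0 0 0; 0 0.001 0.16 0 0 0; 0 0.001 0.21 0 0 0; 0 0.001 0.224 0 0 0; 0 0.001 0.224 0 0 0'
python3 -m crank '0 0 0 0 0 0; 0 0 0 0 0 0; 0 0 0 0 0 0; 0 0 0 0 0 0; 0 0 0 0 0 0; 0 0 0 0 0 0' 255
python3 -m crank '0 0 -0.1 0 0 0; 0 0 -0.2 0 0 0; 0 0 -0.225 0 0 0; 0 0 -0.225 0 0 0; 0 0 -0.225 0 0 0'
```

```text
clock: 8.68
position: [0.5383, -0.3163, 0.0648]
tcp_rot: [-2.22, -2.223, -0.0]
force: [0.9, -0.4, 0.7]
grip_width: 0.784
gripper_force: 0.0
clock: 9.43
position: [0.5384, -0.3173, 0.0659]
tcp_rot: [2.22, 2.22, 0.001]
force: [-1.4, 1.4, 5.3]
grip_width: 0.428
gripper_force: 59.3
clock: 10.05
position: [0.5372, -0.3166, 0.1976]
tcp_rot: [-2.22, -2.219, 0.001]
force: [0.1, 0.1, -1.6]
grip_width: 0.426
gripper_force: 60.2
```

```bash
python3 -m crank '0.1 0.02 0 0 0 0; 0.2 0.04 0 0 0 0; 0.3 0.06 0 0 0 0; 0.4 0.08 0 0 0 0; 0.5 0.1 0 0 0 0; 0.6 0.12 0 0 0 0; 0.69 0.143 0 0 0 0; 0.69 0.143 0 0 0 0'
python3 -m crank '0 0 0.1 0 0 0; 0 0 0.18 0 0 0; 0 0 0.18 0 0 0; 0 0 0.18 0 0 0'
python3 - <<'E'
from h import *
im,k=cam("scene");cv2.imwrite("pics/s3.png",cv2.resize(im[80:220,200:360,::-1],None,fx=4,fy=4,interpolation=2))
E
```

```text
clock: 11.05
position: [0.6233, 0.1004, 0.1972]
tcp_rot: [-2.215, -2.224, 0.003]
force: [-0.3, -1.4, -0.4]
grip_width: 0.423
gripper_force: 60.3
clock: 11.55
position: [0.6245, 0.0965, 0.0928]
tcp_rot: [2.221, 2.22, 0.002]
force: [-0.3, 0.3, -1.4]
grip_width: 0.425
gripper_force: 60.3
```

View pics/s3.png

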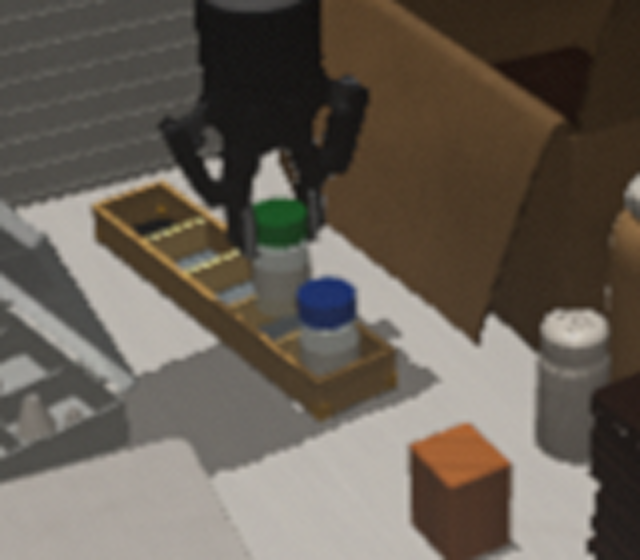

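Blue stands upright in the right-most cell at (328,320), and green is over the next cell. Lowering and releasing, then on to red.

```bash
python3 -m crank '0 0 0.03 0 0 0; 0 0 0.05 0 0 0; 0 0 0.055 0 0 0; 0 0 0.055 0 0 0'
python3 -m crank '0 0 0 0 0 0; 0 0 0 0 0 0; 0 0 0 0 0 0; 0 0 0 0 0 0' 100
python3 -m crank '0 0 -0.03 0 0 0; 0 0 -0.1 0 0 0; 0 0 -0.2 0 0 0; 0 0 -0.235 0 0 0; -0.1 -0.02 -0.235 0 0 0; -0.2 -0.04 -0.235 0 0 0; -0.3 -0.06 -0.235 0 0 0'
python3 -m crank '-0.1 -0.02 0 0 0 0; -0.2 -0.04 0 0 0 0; -0.3 -0.06 0 0 0 0; -0.4 -0.08 0 0 0 0; -0.489 -0.105 0 0 0 0; -0.489 -0.105 0 0 0 0; -0.489 -0.105 0 0 0 0' 55
```

```text
clock: 12.1
position: [0.6234, 0.097, 0.0589]
tcp_rot: [-2.221, -2.221, 0.001]
force: [-5.8, -1.5, 10.9]
grip_width: 0.432
gripper_force: 61.9
clock: 12.6
position: [0.6237, 0.097, 0.0583]
tcp_rot: [-2.221, -2.221, 0.0]
force: [0.3, -0.1, -0.0]
grip_width: 0.606
gripper_force: 0.0
clock: 13.48
position: [0.5874, -0.0846, 0.201]
tcp_rot: [2.22, 2.221, 0.001]
force: [1.2, -0.3, 0.2]
grip_width: 0.611
gripper_force: 0.0
clock: 14.35
position: [0.5248, -0.376, 0.2002]
tcp_rot: [2.221, 2.221, 0.0]
force: [0.1, -0.2, -0.6]
grip_width: 0.782
gripper_force: 0.0
```

```bash
python3 -m crank '-0.001 0 0.09 0 0 0; -0.001 0 0.16 0 0 0; -0.001 0 0.21 0 0 0; -0.001 0 0.228 0 0 0; -0.001 0 0.228 0 0 0'
python3 -m crank '0 0 0 0 0 0; 0 0 0 0 0 0; 0 0 0 0 0 0; 0 0 0 0 0 0; 0 0 0 0 0 0; 0 0 0 0 0 0' 255
python3 -m crank '0 0 -0.1 0 0 0; 0 0 -0.2 0 0 0; 0 0 -0.225 0 0 0; 0.1 0.02 -0.225 0 0 0; 0.2 0.04 -0.225 0 0 0; 0.3 0.06 -0.225 0 0 0; 0.4 0.08 -0.225 0 0 0; 0.4 0.08 -0.225 0 0 0'
python3 -m crank '0.1 0.02 0 0 0 0; 0.2 0.04 0 0 0 0; 0.3 0.06 0 0 0 0; 0.4 0.07 0 0 0 0; 0.4825 0.07 0 0 0 0; 0.4825 0.07 0 0 0 0; 0.4825 0.07 0 0 0 0; 0.4825 0.07 0 0 0 0'
```

```text
clock: 14.98
position: [0.5253, -0.3764, 0.0631]
tcp_rot: [2.22, 2.223, 0.0]
force: [-0.0, 0.8, -0.3]
grip_width: 0.783
gripper_force: 0.0
clock: 15.72
position: [0.5253, -0.3774, 0.0642]
tcp_rot: [2.22, 2.22, 0.0]
force: [-1.1, 1.5, 6.1]
grip_width: 0.426
gripper_force: 59.4
clock: 16.73
position: [0.5729, -0.1332, 0.1973]
tcp_rot: [-2.216, -2.226, -0.0]
force: [1.1, -0.2, -1.3]
grip_width: 0.428
gripper_force: 60.2
clock: 17.73
position: [0.6149, 0.151, 0.1975]
tcp_rot: [-2.223, -2.22, 0.001]
force: [0.6, 0.0, -1.0]
grip_width: 0.425
gripper_force: 60.2
```

```bash
python3 -m crank '0.002 0 0.09 0 0 0; 0.002 0 0.16 0 0 0; 0.002 0 0.2 0 0 0; 0.002 0 0.225 0 0 0; 0.002 0 0.233 0 0 0; 0.002 0 0.233 0 0 0'
python3 -m crank '0 0 0 0 0 0; 0 0 0 0 0 0; 0 0 0 0 0 0; 0 0 0 0 0 0' 100
python3 -m crank '0 0 -0.03 0 0 0; 0 0 -0.1 0 0 0; 0 0 -0.2 0 0 0; 0 0 -0.235 0 0 0; -0.1 -0.02 -0.235 0 0 0; -0.2 -0.04 -0.235 0 0 0; -0.3 -0.06 -0.235 0 0 0; -0.4 -0.07 -0.235 0 0 0'
python3 -m crank '-0.1 -0.02 0 0 0 0; -0.2 -0.04 0 0 0 0; -0.3 -0.06 0 0 0 0; -0.4 -0.08 0 0 0 0; -0.5 -0.097 0 0 0 0; -0.576 -0.097 0 0 0 0; -0.576 -0.097 0 0 0 0; -0.576 -0.097 0 0 0 0' 55
```

```text
clock: 18.48
position: [0.6153, 0.1535, 0.0585]
tcp_rot: [2.221, 2.221, 0.001]
force: [0.4, -0.5, -0.8]
grip_width: 0.429
gripper_force: 60.4
clock: 18.98
position: [0.6148, 0.1538, 0.0579]
tcp_rot: [2.221, 2.221, 0.0]
force: [-0.6, -0.5, -0.5]
grip_width: 0.608
gripper_force: 0.0
clock: 19.98
position: [0.5722, -0.0881, 0.2004]
tcp_rot: [2.22, 2.221, 0.001]
force: [0.8, 0.6, 0.0]
grip_width: 0.608
gripper_force: 0.0
clock: 20.98
position: [0.5146, -0.4313, 0.1995]
tcp_rot: [2.221, 2.221, 0.0]
force: [0.9, 0.6, 0.1]
grip_width: 0.783
gripper_force: 0.0
```

```bash
python3 -m crank '-0.001 0 0.09 0 0 0; -0.001 0 0.16 0 0 0; -0.001 0 0.21 0 0 0; -0.001 0 0.227 0 0 0; -0.001 0 0.227 0 0 0'
python3 -m crank '0 0 0 0 0 0; 0 0 0 0 0 0; 0 0 0 0 0 0; 0 0 0 0 0 0; 0 0 0 0 0 0; 0 0 0 0 0 0' 255
python3 -m crank '0 0 -0.1 0 0 0; 0 0 -0.2 0 0 0; 0 0 -0.225 0 0 0; 0.1 0.02 -0.225 0 0 0; 0.2 0.04 -0.225 0 0 0; 0.3 0.06 -0.225 0 0 0; 0.4 0.08 -0.225 0 0 0; 0.5 0.08 -0.225 0 0 0'
python3 -m crank '0.1 0.02 0 0 0 0; 0.2 0.04 0 0 0 0; 0.3 0.06 0 0 0 0; 0.4 0.07 0 0 0 0; 0.5 0.072 0 0 0 0; 0.569 0.072 0 0 0 0; 0.569 0.072 0 0 0 0; 0.569 0.072 0 0 0 0'
```

```text
clock: 21.6
position: [0.515, -0.4319, 0.0633]
tcp_rot: [2.22, 2.222, 0.0]
force: [-0.4, 0.2, 0.5]
grip_width: 0.783
gripper_force: 0.0
clock: 22.35
position: [0.5151, -0.4329, 0.0643]
tcp_rot: [2.22, 2.22, 0.0]
force: [-0.6, 0.8, 5.4]
grip_width: 0.43
gripper_force: 59.5
clock: 23.35
position: [0.5626, -0.1304, 0.1972]
tcp_rot: [-2.221, -2.221, 0.0]
force: [-0.5, 0.9, -1.9]
grip_width: 0.426
gripper_force: 60.4
clock: 24.35
position: [0.6055, 0.2083, 0.1972]
tcp_rot: [-2.221, -2.221, 0.001]
force: [0.1, -0.5, -1.6]
grip_width: 0.429
gripper_force: 60.4
```

```bash
python3 -m crank '0.001 0.001 0.09 0 0 0; 0.001 0.001 0.16 0 0 0; 0.001 0.001 0.2 0 0 0; 0.001 0.001 0.225 0 0 0; 0.001 0.001 0.233 0 0 0; 0.001 0.001 0.233 0 0 0'
python3 -m crank '0 0 0 0 0 0; 0 0 0 0 0 0; 0 0 0 0 0 0; 0 0 0 0 0 0' 100
python3 -m crank '0 0 -0.03 0 0 0; 0 0 -0.1 0 0 0; 0 0 -0.2 0 0 0; 0 0 -0.235 0 0 0; -0.1 0.005 -0.235 0 0 0; -0.2 0.01 -0.235 0 0 0; -0.3 0.015 -0.235 0 0 0; -0.4 0.02 -0.235 0 0 0'
python3 -m crank '-0.1 0.005 0 0 0 0; -0.2 0.005 0 0 0 0; -0.28 0.005 0 0 0 0; -0.28 0.005 0 0 0 0; -0.28 0.005 0 0 0 0; -0.28 0.005 0 0 0 0' 40
python3 - <<'E'
from h import *
im,k=cam("wrist");cv2.imwrite("pics/w4.png",im[:,:,::-1]);print(env.sense()['position'])
np.save("k4.npy",np.array([k[0],k[1],k[2],*k[3].ravel(),*k[4]]))
E
```

```text
clock: 25.1
position: [0.6068, 0.2093, 0.0586]
tcp_rot: [2.222, 2.221, 0.001]
force: [-0.5, 0.0, -0.2]
grip_width: 0.427
gripper_force: 60.6
clock: 25.6
position: [0.6064, 0.2095, 0.0579]
tcp_rot: [2.221, 2.221, 0.0]
force: [-0.3, 0.4, -0.5]
grip_width: 0.606
gripper_force: 0.0
clock: 26.6
position: [0.6184, -0.0324, 0.2004]
tcp_rot: [2.22, 2.221, 0.002]
force: [1.1, 0.5, -0.6]
grip_width: 0.605
gripper_force: 0.0
clock: 27.35
position: [0.6215, -0.1973, 0.1993]
tcp_rot: [2.22, 2.223, 0.0]
force: [-0.3, 0.1, 0.1]
grip_width: 0.841
gripper_force: 0.0
[ 0.62154065 -0.19731909  0.19920067]
```

View pics/w4.png

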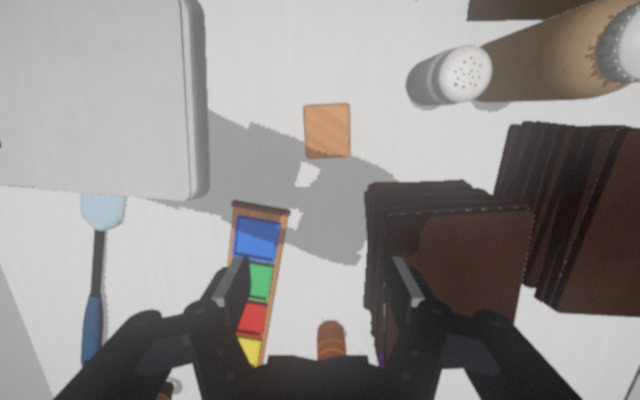

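The block is seen from straight above, top face (304,105)–(351,157), with its long side along y. Measuring its centre and yaw.

```bash
python3 - <<'E'
from h import *
a=np.load("k4.npy");k=(a[0],a[1],a[2],a[3:12].reshape(3,3),a[12:])
h=cv2.cvtColor(cv2.imread("pics/w4.png"),cv2.COLOR_BGR2HSV)
m=((h[...,0]<20)&(h[...,1]>90)).astype(np.uint8);m[:90]=0;m[175:]=0;m[:,:290]=0;m[:,365:]=0
c=max(cv2.findContours(m,0,2)[0],key=cv2.contourArea)
W=np.array([plane(k,p[0],.062)[:2] for p in c])*1000
r=cv2.minAreaRect(W.astype(np.float32));print(r,cv2.boundingRect(c))
E
```

```text
((629.8809814453125, -135.20535278320312), (38.1415901184082, 44.039756774902344), 2.045684337615967) (305, 105, 44, 52)
```

```bash
python3 -m crank '0.1037 0.014 0 0 0 -0.0056; 0.1037 0.014 0.08 0 0 -0.0056; 0.1037 0.014 0.16 0 0 -0.0056; 0.1037 0.014 0.22 0 0 -0.0056; 0.1037 0.014 0.249 0 0 -0.0056; 0.1037 0.014 0.249 0 0 -0.0056; 0.1037 0.014 0.249 0 0 -0.0056'
python3 -m crank '0 0 0 0 0 0; 0 0 0 0 0 0; 0 0 0 0 0 0; 0 0 0 0 0 0; 0 0 0 0 0 0; 0 0 0 0 0 0' 255
python3 -m crank '0 0 -0.1 0 0 0; 0 0 -0.2 0 0 0; 0 0 -0.25 0 0 0; 0 0 -0.25 0 0 -0.0192; 0 0 -0.25 0 0 -0.0192; 0 0 -0.25 0 0 -0.0192'
python3 -c "
from h import *
s=env.sense();print(s['position'],R.from_rotvec(s['tcp_rot']).as_matrix().round(4).tolist())"
```

```text
clock: 28.28
position: [0.6307, -0.1364, 0.051]
tcp_rot: [2.18, 2.259, 0.002]
force: [0.0, -0.6, 0.2]
grip_width: 0.841
gripper_force: 0.0
clock: 29.02
position: [0.6304, -0.1365, 0.0507]
tcp_rot: [2.181, 2.259, 0.001]
force: [-0.5, 0.9, 7.0]
grip_width: 0.479
gripper_force: 61.8
clock: 29.78
position: [0.6295, -0.1362, 0.1989]
tcp_rot: [-2.044, -2.384, 0.001]
force: [-0.3, -0.6, -0.1]
grip_width: 0.482
gripper_force: 61.1
[ 0.62949732 -0.13623192  0.19890415] [[-0.1528, 0.9883, -0.0009], [0.9883, 0.1528, 0.0003], [0.0004, -0.0009, -1.0]]
```

```bash
python3 -m crank '0.1 0.01 0 0 0 0; 0.2 0.02 0 0 0 0; 0.3 0.03 0 0 0 0; 0.4 0.04 0 0 0 0; 0.5 0.0487 0 0 0 0; 0.6 0.0487 0 0 0 0; 0.6737 0.0487 0 0 0 0; 0.6737 0.0487 0 0 0 0'
python3 -m crank '0 0 0.08 0 0 0; 0 0 0.165 0 0 0; 0 0 0.165 0 0 0; 0 0 0.165 0 0 0; 0 0 0.165 0 0 0'
python3 - <<'E'
from h import *
print(env.sense()['position'])
im,k=cam("scene");cv2.imwrite("pics/s5.png",cv2.resize(im[80:220,200:340,::-1],None,fx=4,fy=4,interpolation=2))
E
```

```text
clock: 30.78
position: [0.5949, 0.2703, 0.1987]
tcp_rot: [-2.039, -2.389, 0.001]
force: [-0.3, -1.5, -0.2]
grip_width: 0.478
gripper_force: 61.1
clock: 31.4
position: [0.5971, 0.2677, 0.1028]
tcp_rot: [2.041, 2.386, 0.005]
force: [-0.1, 0.8, -0.5]
grip_width: 0.48
gripper_force: 61.1
[0.5970602  0.26774661 0.10281105]
```

View pics/s5.png

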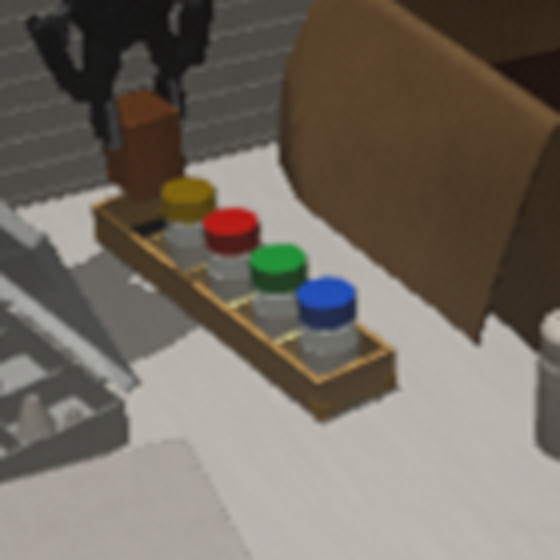

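All four jars stand upright in order (yellow (188,210), red (230,240), green (277,280), blue (327,315)), with the block above the black space. Lowering it in two steps, watching the force.

```bash
python3 -m crank '0 0 0.025 0 0 0; 0 0 0.045 0 0 0; 0 0 0.062 0 0 0; 0 0 0.062 0 0 0; 0 0 0.062 0 0 0'; python3 -m crank '0 0 0.008 0 0 0; 0 0 0.0145 0 0 0; 0 0 0.0145 0 0 0; 0 0 0.0145 0 0 0'
```

```text
clock: 32.08
position: [0.596, 0.2677, 0.0633]
tcp_rot: [2.042, 2.388, 0.0]
force: [0.2, -0.0, -0.1]
grip_width: 0.476
gripper_force: 61.1
clock: 32.58
position: [0.596, 0.2676, 0.0547]
tcp_rot: [2.042, 2.388, 0.0]
force: [-0.5, -0.4, 4.5]
grip_width: 0.477
gripper_force: 61.8
```

```bash
python3 -m crank '0 0 0 0 0 0; 0 0 0 0 0 0; 0 0 0 0 0 0; 0 0 0 0 0 0' 85
python3 -m crank '0 0 -0.03 0 0 0; 0 0 -0.1 0 0 0; 0 0 -0.2 0 0 0; 0 0 -0.3 0 0 0; -0.1 -0.03 -0.33 0 0 0; -0.2 -0.06 -0.33 0 0 0; -0.3 -0.09 -0.33 0 0 0; -0.3 -0.09 -0.33 0 0 0'
python3 - <<'E'
from h import *
a=cam("scene")[0];b=cam("wrist")[0]
A=cv2.resize(a[100:200,210:310],(400,400),interpolation=2);B=b[:,130:530]
cv2.imwrite("pics/end.png",np.hstack([A,B])[:,:,::-1])
E
```

```text
clock: 33.08
position: [0.5958, 0.2676, 0.0544]
tcp_rot: [-2.042, -2.388, 0.0]
force: [-0.8, -0.2, -0.2]
grip_width: 0.661
gripper_force: 0.0
clock: 34.08
position: [0.5701, 0.0781, 0.2541]
tcp_rot: [2.046, 2.383, 0.001]
force: [0.6, 0.5, -0.1]
grip_width: 0.667
gripper_force: 0.0
```

View pics/end.png

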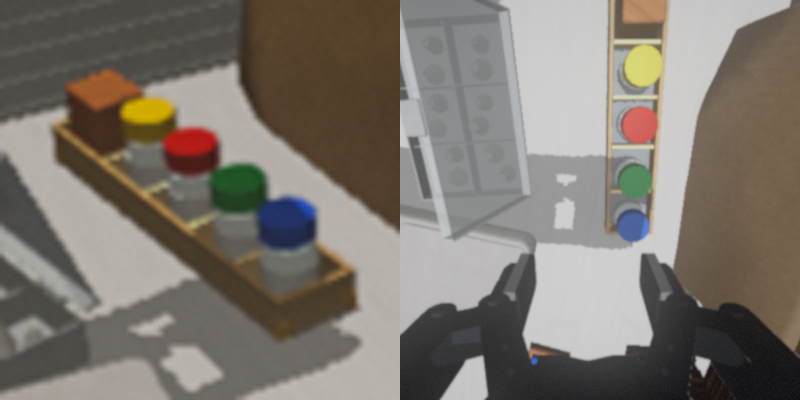

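The block sits in the leftover space at (105,110). Yellow, red, green and blue stand upright in their cells, and the robot is clear.

```bash
python3 -c "
from bench import env
print(env.sign_off())"
```

```text
the job is handed in; nothing more can be done
None
```

I packed the four jars upright in reverse order (blue in the right-most cell, then green, red and yellow to its left), stood the block in the black-floored space, and handed the job in at about 34 s.

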